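# Pop the card tray and trap it

## Task

Press the yellow button on the card box so that its spring tray pops out, and trap the tray with a fingertip against the outer face of its blue front panel while it is about 3 to 8 cm out, before it runs on to its end stop. Let the button come back up and finish while still holding the tray there, at rest against your fingertip. Do not pinch the panel, do not reach into the tray or touch the cards, and leave the tape roll, eraser and sharpener beside the box alone.

Things in the scene. Friction and masses are not known exactly. Their poses are not given: they have to be found in the camera images.
- card_box: Pale wooden card box fixed to the counter, 150 mm long (x) by 112 mm wide (y), deck 40 mm high. Origin at the centre of its underside on the counter; its x axis points from the tray front to the back of the box, z up. The tray comes out along its -x. It does not move during the job.
- card_tray (a joint): How far the tray is out, m: 0 shut and latched (start), 0.100 end stop. The latch lets go when the button is 5 to 6 mm down (keep it down until the tray is 5 mm out, or it may catch again). A damped spring then drives it out, slowing: about 28 mm after 1 s, 49 after 2 s, 66 after 3 s, 79 after 4 s, 90 after 5 s. It pushes with 1.5 N at first, 0.5 N at 80 mm; a fingertip in its way stops it.
- tray_panel: Upright blue front panel of the tray, 104 mm wide (box y), 6 mm thick, from 6 mm to 74 mm above the counter, so it stands 34 mm above the deck. Its origin is that of the box shifted by the tray's travel: with the tray shut it coincides with the box's origin. The outer face, which the fingertip must meet, lies at x = -0.083 in this frame, facing -x. It shares the box's axes.
- release_button (a joint): How far the button is pressed, m: 0 up, 0.009 fully down. It springs back by itself; 1.6 N begins to move it, 5.2 N holds it fully down.
- button_cap: Yellow round cap of the button, 22 mm across, on the deck's midline behind the panel. Origin at the centre of its top face: 52 mm above the counter when up, 43 mm when fully down (3 mm over the deck). It lies 40 mm from the box's origin towards the panel (box x = -0.040), so 43 mm behind the outer face of the shut panel.
- panel_lining: Grey lining on the back (inner) face of the blue panel, 2 mm thick: not to be touched. Same origin as tray_panel; it lies at x = -0.077 to -0.075 there.
- card_stack: Stack of cream cards lying in the tray, 80 x 111 x 11 mm: not to be touched. Origin at the centre of its underside.
- washi_1: Loose blue roll of washi tape lying flat beside the box, 46 mm across, 15 mm high; origin at the centre of its underside. Leave alone.
- eraser_0: Loose white eraser with a blue sleeve, 46 x 37 x 12 mm, beside the box; origin at the centre of its underside. Leave alone.
- sharpener: Loose grey pencil sharpener, 27 x 25 x 13 mm, beside the box; origin at the centre of its underside. Leave alone.

How it is judged:
By the outcome, as a careful person would: the job done as asked, in the order asked, and still so for the second after the job is handed in, while the arm keeps its last pose, push and grip.
It also fails if it takes over 35 s, if anything falls off the work surface, if the arm or the gripper's body presses on something with over 40 N, if the wrist force passes 120 N, or if a joint passes its speed limit or range.

## Robot

A 6-joint arm with a two-finger parallel gripper is mounted at the origin on a cart in front of the work surface, level with it; the furniture and walls round the work are solid. World frame = base frame: x ahead of the robot, y to its left, z up, the work surface at z = 0. Lengths are in m, angles in rad, forces in N, time in s.
With the tool pointing down it reaches from about 0.375 to 0.975 m from the base axis. Payload 3.8 kg.
Tool frame: the origin (TCP) lies on the centre line of the jaws, within the pads' length; the fingertips stand 8 mm ahead of it and the grasp point (between the pads) lies 11 mm behind it; z points along the fingers, y is the direction in which the jaws open and shut (so a half turn about z gives the same grasp; the last joint's range is limited). The gripper opens to 85 mm and grips with 20 to 120 N. Pads are 22 mm wide; open, the fingers measure 114 mm over their backs; the gripper's body (76 mm by 85 mm) begins 54 mm behind the grasp point. The pads swing forward as they close: fully open they stand 13 mm farther back than shut.
Start: joints at [-1.17, 0.264, 1.604, -0, 1.274, -0.037], TCP at [0.286, -0.611, 0.212] pointing down, gripper open.
Joint ranges: [-2.63, 2.63], [-0.94, 2.18], [0.31, 2.57], [-1.31, 4.45], [0, 2.66], [-2.55, 2.55]. Speed limits (rad/s): [2.57, 2.57, 3.14, 3.14, 3.14, 3.14].

## Interface

Orientations are given as a rotation vector (axis times angle).
In Python, from workcell import * gives the robot as it stands.
- The arm moves only by the tool play_rows, never from a script. Its arguments are lists of equal length, an entry for each row: "slide": the shift along the tool's x, y, z in cm, a list of three; "delta_rot": the turn, a rotation vector about the tool's x, y, z in rad, a list of three. In form: {"slide": [[x, y, z], ...], "delta_rot": [[wx, wy, wz], ...]}. A call has 1 to 12 rows; each row is the pose to reach, as a shift and turn from the pose measured when the call began, along the tool's axes at that moment; what a row does not reach only later rows make up. A row lasts 1/12 s, in which the tool goes at most 41.7 mm and 7.16 degrees, less where a joint would pass 70% of its speed; a pose out of reach is approached as far as the arm can. A call with a gripper value outside its range is refused whole. "hand" is the opening, from 0 (shut) to 1 (fully open), set as the call begins (left out, the last holds). The fingers move at their own pace and stop on an object; "force" is the grip in N (left out, the last holds). Time passes only in rows, so rows that repeat a pose let the fingers close. It gives the time, the measured TCP pose, the force and the opening at its end, in the units of the state.
- read_state(): the state, without advancing time (a new reading comes with each control period).
- read_camera(name): name is "scene" or "top"; returns a dict with "image" (480x640x3 uint8, red, green, blue), "depth" (480x640 float32, m along the optical axis (not along the pixel's ray), 0 where there is no reading), "fovy" (degrees; the focal length in pixels is half the picture's height over the tangent of half this angle, whatever the lens; pixels are square), "cx", "cy" (the principal point, pixels), "k1" (the pictures are not rectified: a ray, as slopes to the right and down, at radius r is drawn at 1 + k1 r^2 times it, then the intrinsics apply), "world_from_camera" (4x4, takes a point from camera to world coordinates). Camera axes: x right, y up, looking along -z (the intrinsics and any distortion apply to the point x, -y, -z); pixel columns grow to the right and rows downward; lengths in m; the calibration is good to about 2 mm. A picture is of the moment at which its call begins.
- finish_job(): hands the job in, once; it reports no verdict.
Trained networks look in a picture, given as the dict that the camera call returned (one of the last four; its "shot" number tells which), for a name from the list of things; names that differ only in an ending like _2 or _b are one class to them, and where a whole thing is asked for, a point or a joint stands for the part that bears it (a point fixed in the world has none). Each returns a list of dicts, best first, with "conf" (0 to 1); they miss things now and then, are a little off and sometimes report something else, mostly with a low value. They report only what shows in the picture. A call takes as long as a camera call.
- spot_in(target, picture): "bbox" ([centre column, centre row, width, height] in pixels, round what is visible of it).
- landmark_of(target, picture): "at" ([column, row] in pixels: a listed point, or the origin of a listed thing).
The state is a dict: "time": time; "q": joint angles; "joint_vel": joint speeds; "joint_torque": joint torques, N m; "tool_pos": TCP position; "tcp_rot": TCP orientation; "wrist_force": force on the tool from outside, world axes, zero at the start; "torque": the same for the moment, N m; "width": opening from 0.0 (shut) to 1.0 (fully open).
Only numpy, scipy, OpenCV 4.12 (cv2) and the standard library are available. Lean on these libraries where they do the work, as an engineer would, in place of code of your own. Each camera call takes 0.05 s, during which the arm holds its last target.

## Working session

There is one attempt and no reset: what is moved stays moved. The work goes in short steps, Python scripts to look and compute and a tool call to move; the robot and the scene stay as the last step left them, time stands still between calls to the robot, and variables do not carry over. Pictures are saved under pics/ and viewed, and the job is handed in when it is done.

Besides the shell and the picture viewer there is one more tool, called after "Call:" as name(argument=value, ...) on one line, values as JSON. play_rows: Moves the arm, as the interface text tells. Its arguments: {"type":"object","properties":{"slide":{"type":"array"},"delta_rot":{"type":"array"},"hand":{"type":"number"},"force":{"type":"number"}},"required":["slide","delta_rot"]}

```bash
mkdir -p pics; cat > h.py <<'E'
from workcell import *
import numpy as np, cv2
from scipy.spatial.transform import Rotation as R
def ray(p,uv):
    f=240/np.tan(np.radians(p["fovy"])/2)
    d=np.array([(uv[0]-p["cx"])/f,(uv[1]-p["cy"])/f]); s=d.copy()
    for _ in range(20): s=d/(1+p["k1"]*(s@s))
    return np.array([s[0],-s[1],-1.])
def at_z(p,uv,z):
    T=p["world_from_camera"]; d=T[:3,:3]@ray(p,uv); o=T[:3,3]
    return o+d*(z-o[2])/d[2]
def at_depth(p,uv):
    T=p["world_from_camera"]; z=p["depth"][int(round(uv[1])),int(round(uv[0]))]
    return T[:3,:3]@(ray(p,uv)*z)+T[:3,3]
def save(p,n): cv2.imwrite("pics/"+n,p["image"][:,:,::-1])
E
python3 - <<'E'
from h import *
s=read_state(); print(s)
Z={"button_cap":.052,"card_box":0,"tray_panel":0,"washi_1":0,"eraser_0":0,"sharpener":0}
for c in ["top","scene"]:
    p=read_camera(c); save(p,c+"0.png")
    print(c,p["world_from_camera"][:3,3].round(3))
    for n in Z:
        for d in landmark_of(n,p)[:1]: print(n,np.round(d["at"],1),round(d["conf"],2),at_z(p,d["at"],Z[n]).round(4),at_depth(p,d["at"]).round(4))
        for d in spot_in(n,p)[:1]: print("   bbox",np.round(d["bbox"],1),round(d["conf"],2))
E
```

```text
{'time': 0.0, 'q': array([-1.16987508e+00,  2.64781557e-01,  1.60537962e+00, -2.22203076e-06,
        1.27369189e+00, -3.68805197e-02]), 'joint_vel': array([-7.15734559e-04, -6.24680371e-04,  1.06700644e-05, -4.93758093e-05,
        6.23188894e-04, -1.12855782e-03]), 'joint_torque': array([ 9.24665692e-04, -5.15108299e+01, -3.67315507e+01,  2.88726305e-04,
        1.28388868e-02,  1.63816651e-05]), 'tool_pos': array([ 0.28587283, -0.61061941,  0.2107399 ]), 'tcp_rot': array([-3.06445401e+00, -6.81736732e-01,  6.45551649e-04]), 'wrist_force': array([ 0.32029313, -0.32000396, -0.10143526]), 'torque': array([-0.01664703, -0.01092089, -0.07496119]), 'width': 0.9969878968142522}
top [0.411 0.178 0.88 ]
button_cap [373.  251.2] 0.61 [0.5684 0.0557 0.052 ] [0.5684 0.0557 0.052 ]
   bbox [373.8 252.4  16.8  11.1] 0.45
card_box [362.  234.8] 0.87 [0.6088 0.064  0.    ] [0.5995 0.0694 0.0413]
   bbox [366.5 233.3 100.7 105.7] 0.83
   bbox [386.4 275.9  59.7  31.8] 0.96
washi_1 [414.4 202.6] 0.61 [ 0.6595 -0.0344  0.    ] [ 0.6593 -0.0342  0.0009]
   bbox [413.2 201.9  24.4  24.9] 0.9
eraser_0 [429.4 253.6] 0.72 [ 0.5662 -0.0488  0.    ] [ 0.5635 -0.0448  0.0152]
   bbox [431.9 256.6  22.7  28.3] 0.87
sharpener [314.3 282.1] 0.41 [0.5328 0.1539 0.    ] [0.5313 0.1542 0.011 ]
scene [-0.103  0.498  0.474]
button_cap [394.3 235. ] 0.57 [0.5646 0.0521 0.052 ] [0.5642 0.0523 0.0523]
   bbox [407.2 223.2  21.9   9.8] 0.45
card_box [373.6 255.7] 0.92 [0.6013 0.0647 0.    ] [0.5436 0.1002 0.0388]
   bbox [376.6 249.2 120.8  80.2] 0.6
   bbox [414.6 252.4  52.9  60.5] 0.95
washi_1 [404.2 228.3] 0.79 [ 0.6605 -0.0316 -0.    ] [0.5975 0.012  0.0391]
   bbox [407.5 220.6  29.8  12.9] 0.75
eraser_0 [449.8 249.6] 0.74 [ 0.5632 -0.0573  0.    ] [ 0.5503 -0.0466  0.0091]
   bbox [450.3 245.9  24.2  16.5] 0.58
sharpener [347.1 290.2] 0.65 [0.5313 0.1501 0.    ] [0.5272 0.1524 0.0031]
   bbox [345.5 285.7  16.   12.2] 0.46
```

```bash
python3 - <<'E'
import cv2
for n,(x,y,w,h) in {"top0":(280,160,200,150),"scene0":(290,180,200,150)}.items():
    i=cv2.imread(f"pics/{n}.png")[y:y+h,x:x+w]; cv2.imwrite(f"pics/{n}c.png",cv2.resize(i,(800,600),interpolation=cv2.INTER_CUBIC))
E
```

```text
(no output)
```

View pics/top0c.png

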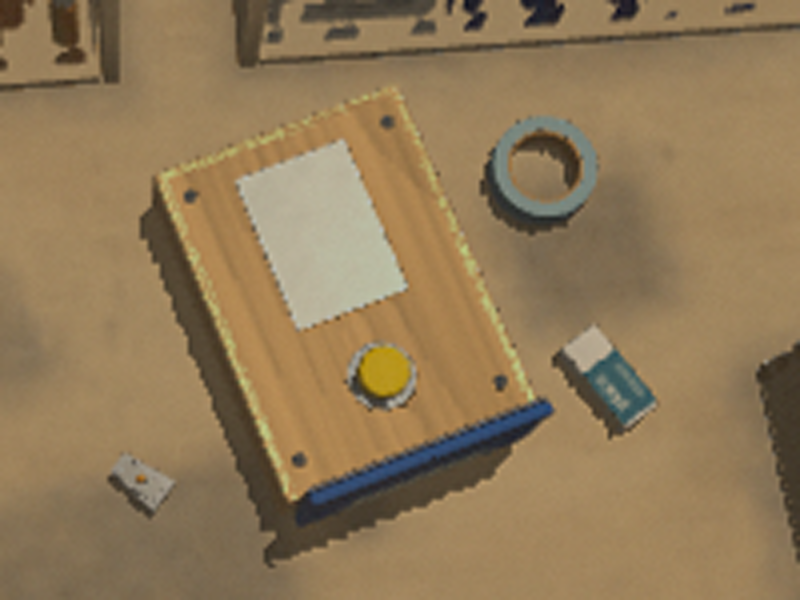

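View pics/scene0c.png

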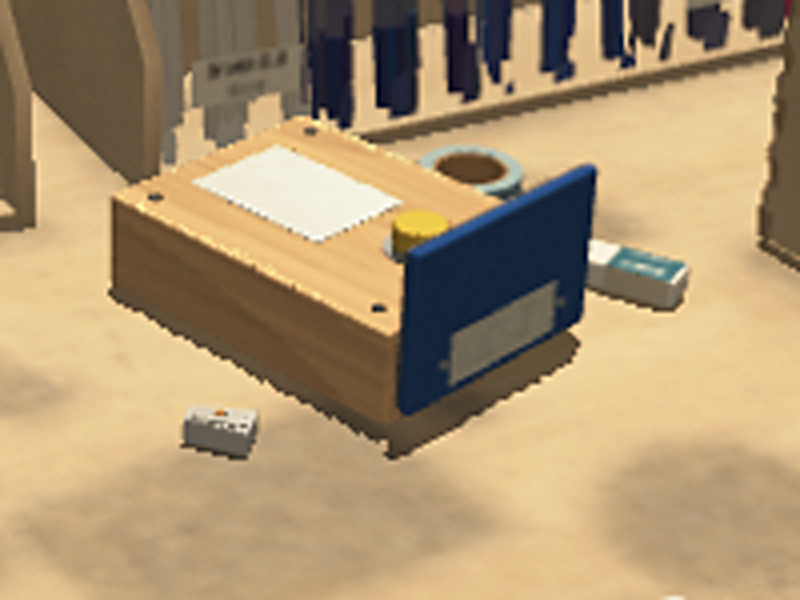

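View pics/scene0.png

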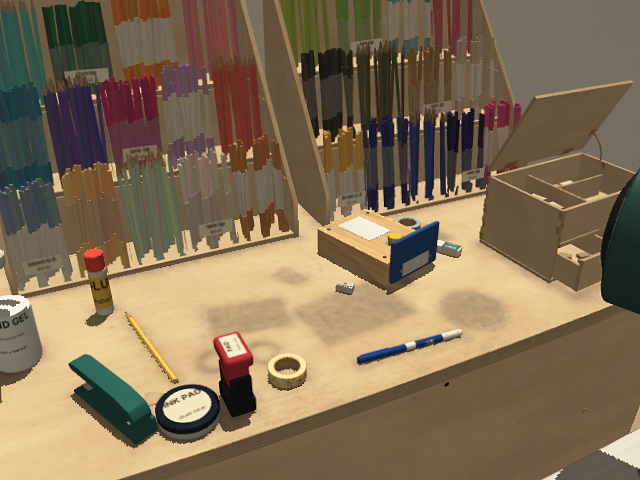

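```bash
cat > pose.py <<'E'
from h import *
from scipy.optimize import least_squares
def corner(u,v): return (280+u/4-.4,160+v/4-.4)
def fit(p):
    pts=[((160,178),(.075,.056,.04)),((397,88),(.075,-.056,.04)),((312,503),(-.083,.052,.074)),((552,408),(-.083,-.052,.074)),((385,371),(-.04,0,.052))]
    W=[at_z(p,corner(*c),m[2])[:2] for c,m in pts]; M=[m[:2] for c,m in pts]
    f=lambda q:np.concatenate([np.array([[np.cos(q[2]),-np.sin(q[2])],[np.sin(q[2]),np.cos(q[2])]])@m+q[:2]-w for m,w in zip(np.array(M),W)])
    return least_squares(f,[.6,.06,.4])
E
python3 - <<'E'
from pose import *
p=read_camera("top"); r=fit(p); print(r.x, np.degrees(r.x[2]),(r.fun.reshape(-1,2)*1000).round(1))
s=read_state(); Rt=R.from_rotvec(s["tcp_rot"]).as_matrix(); print(Rt.round(3))
x,y,a=r.x
print("button",x-.04*np.cos(a),y-.04*np.sin(a))
T=p["world_from_camera"]
# yellow pixels, depth, both cams
for c in ["top","scene"]:
    q=read_camera(c); im=cv2.cvtColor(q["image"],cv2.COLOR_RGB2HSV)
    m=cv2.inRange(im,(20,170,100),(32,255,255)); P=[]
    for v,u in zip(*np.nonzero(m)):
        w=at_depth(q,(u,v))
        if np.linalg.norm(w[:2]-[.566,.054])<.03 and .03<w[2]<.07: P.append(w)
    P=np.array(P); t=P[P[:,2]>.049]; print(c,len(P),len(t),t.mean(0),np.median(P[:,2]),(t.min(0)+t.max(0))/2)
E
```

```text
[0.60442848 0.06254636 0.28826726] 16.51649756595166 [[ 1.9  2.6]
 [ 2.2 -0.8]
 [-1.9 -0.1]
 [-2.2 -1.5]
 [-0.  -0.1]]
[[ 0.906  0.424 -0.   ]
 [ 0.424 -0.906  0.   ]
 [ 0.    -0.    -1.   ]]
button 0.5660789602103155 0.05117470785069693
top 119 116 [0.56601385 0.05175692 0.05216622] 0.052090030280321664 [0.5659035  0.05173907 0.05242335]
scene 81 70 [0.56343794 0.0533919  0.05119738] 0.05104170843880401 [0.56414899 0.05218853 0.05132044]
```

```bash
python3 - <<'E'
from h import *
p=read_camera("top"); T=p["world_from_camera"]
# height map: max height within 8cm of path
pts=[]
for v in range(0,480,2):
    for u in range(0,640,2):
        if p["depth"][v,u]>0: pts.append(at_depth(p,(u,v)))
P=np.array(pts)
for a in np.arange(-.65,.3,.05):
    print(round(a,2),[ (round(float(s[:,2].max()),2) if len(s:=P[(abs(P[:,0]-b)<.025)&(abs(P[:,1]-a)<.025)]) else None) for b in np.arange(.2,.9,.05)])
E
```

```text
-0.65 [-0.93, -0.93, None, None, None, None, None, None, None, None, None, None, None, None]
-0.6 [-0.93, -0.93, None, None, None, None, None, None, None, None, None, None, None, None]
-0.55 [-0.93, -0.93, None, None, None, None, None, None, None, None, None, None, None, None]
-0.5 [-0.93, -0.93, None, None, None, None, None, None, None, None, None, None, None, None]
-0.45 [-0.93, -0.93, None, None, None, None, None, None, None, None, None, None, None, None]
-0.4 [-0.93, -0.93, None, None, 0.0, 0.0, None, None, 0.0, 0.0, 0.0, 0.0, None, None]
-0.35 [-0.93, -0.93, None, 0.0, 0.01, 0.08, 0.1, None, 0.14, 0.0, 0.09, 0.17, 0.19, 0.23]
-0.3 [-0.93, -0.93, None, 0.0, 0.12, 0.12, 0.11, 0.21, 0.14, 0.0, 0.04, 0.17, 0.22, 0.28]
-0.25 [-0.93, -0.93, None, 0.0, 0.13, 0.12, 0.27, 0.23, 0.14, 0.0, 0.06, 0.17, 0.2, 0.28]
-0.2 [-0.93, -0.94, None, 0.06, 0.13, 0.11, 0.27, 0.23, 0.0, 0.0, 0.06, 0.16, 0.21, 0.27]
-0.15 [-0.93, -0.93, None, 0.06, 0.12, 0.13, 0.27, 0.22, 0.0, 0.0, 0.02, 0.17, 0.2, 0.27]
-0.1 [-0.93, -0.93, None, 0.01, 0.12, 0.12, 0.27, 0.21, 0.0, 0.0, 0.03, 0.17, 0.2, 0.29]
-0.05 [-0.93, -0.93, None, 0.0, 0.0, 0.0, 0.01, 0.02, 0.01, 0.02, 0.04, 0.17, 0.17, 0.28]
0.0 [-0.93, -0.93, None, 0.0, 0.01, 0.0, 0.0, 0.08, 0.04, 0.04, 0.05, 0.17, 0.17, 0.28]
0.05 [-0.93, -0.93, None, 0.01, 0.01, 0.0, 0.08, 0.08, 0.04, 0.05, 0.06, 0.16, 0.17, 0.28]
0.1 [-0.93, -0.93, None, 0.01, 0.01, 0.0, 0.07, 0.04, 0.04, 0.04, 0.07, 0.16, 0.21, 0.28]
0.15 [-0.93, -0.93, None, 0.01, 0.01, 0.0, 0.01, 0.01, 0.03, 0.04, 0.08, 0.17, 0.22, 0.29]
0.2 [-0.93, -0.93, None, 0.0, 0.01, 0.0, 0.0, 0.0, 0.0, 0.0, 0.03, 0.17, 0.19, 0.29]
0.25 [-0.93, -0.93, None, 0.0, 0.0, 0.0, 0.0, 0.0, 0.0, 0.0, 0.05, 0.17, 0.21, 0.29]
```

View pics/top0.png

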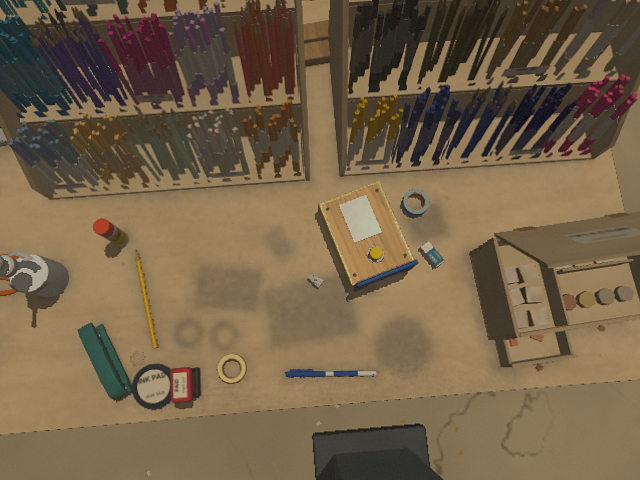

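Call:
play_rows(slide=[[0, 0, -4], [0, 0, -8], [0, 0, -12], [0, 0, -16], [0, 0, -19], [3, -2.7, -19], [6, -5.4, -19], [9, -8.1, -19], [12, -10.8, -19], [15, -13.5, -19], [18, -16.2, -19], [21, -18.9, -19]], delta_rot=[[0, 0, 0], [0, 0, -0.1], [0, 0, -0.2], [0, 0, -0.3], [0, 0, -0.4], [0, 0, -0.5], [0, 0, -0.6], [0, 0, -0.7], [0, 0, -0.8], [0, 0, -0.9], [0, 0, -1.0], [0, 0, -1.1]], hand=0)

```text
time: 2.5
tool_pos: [0.3965, -0.3493, 0.4023]
tcp_rot: [2.252, 2.189, 0.0]
wrist_force: [0.6, -0.2, 0.3]
width: 0.001
```

```bash
cat > go.py <<'E'
from h import *
import sys
def go(t,yaw=0.288):
    s=read_state(); Rt=R.from_rotvec(s["tcp_rot"]).as_matrix(); d=np.array(t)-s["tool_pos"]
    # desired: tool y along box x, z down
    y=np.array([np.cos(yaw),np.sin(yaw),0]); z=np.array([0,0,-1.]); D=np.c_[np.cross(y,z),y,z]
    print("t",s["time"],"pos",s["tool_pos"].round(4),"F",s["wrist_force"].round(2),"w",round(s["width"],3),"q",s["q"].round(2))
    print("slide cm",(Rt.T@d*100).round(2),"rot",R.from_matrix(Rt.T@D).as_rotvec().round(3))
if __name__=="__main__": go([float(a) for a in sys.argv[1:4]])
E
python3 go.py .565 .052 .40
```

```text
t 2.5 pos [ 0.3965 -0.3493  0.4023] F [ 0.58 -0.19  0.34] w 0.001 q [-0.77 -0.08  1.63  0.    1.58 -0.74]
slide cm [40.59 15.7   0.23] rot [ 0.001  0.    -0.316]
```

Call:
play_rows(slide=[[3.6, 1.4, 0], [7.2, 2.8, 0], [10.8, 4.2, 0], [14.4, 5.6, 0], [18, 7, 0], [21.6, 8.4, 0], [25.2, 9.8, 0], [28.8, 11.2, 0], [32.4, 12.6, 0], [36, 14, 0], [38.6, 15, 0], [40.6, 15.7, 0.2]], delta_rot=[[0, 0, -0.03], [0, 0, -0.06], [0, 0, -0.09], [0, 0, -0.12], [0, 0, -0.15], [0, 0, -0.18], [0, 0, -0.21], [0, 0, -0.24], [0, 0, -0.27], [0, 0, -0.3], [0, 0, -0.316], [0, 0, -0.316]])

```text
time: 3.5
tool_pos: [0.5658, 0.0549, 0.4005]
tcp_rot: [1.876, 2.519, 0.002]
wrist_force: [0.5, 0.4, -0.1]
width: -0.001
```

```bash
python3 go.py .565 .052 .10
```

```text
t 3.5 pos [0.5658 0.0549 0.4005] F [ 0.53  0.45 -0.06] w -0.001 q [ 0.05  0.    1.56  0.    1.58 -0.24]
slide cm [-0.25 -0.2  30.05] rot [0.002 0.    0.002]
```

Call:
play_rows(slide=[[-0.1, -0.1, 3.5], [-0.25, -0.2, 7], [-0.25, -0.2, 10.5], [-0.25, -0.2, 14], [-0.25, -0.2, 17.5], [-0.25, -0.2, 21], [-0.25, -0.2, 24.5], [-0.25, -0.2, 27.5], [-0.25, -0.2, 29.5], [-0.25, -0.2, 31], [-0.25, -0.2, 31.5], [-0.25, -0.2, 31.5]], delta_rot=[[0, 0, 0], [0, 0, 0], [0, 0, 0], [0, 0, 0], [0, 0, 0], [0, 0, 0], [0, 0, 0], [0, 0, 0], [0, 0, 0], [0, 0, 0], [0, 0, 0], [0, 0, 0]])

```text
time: 4.5
tool_pos: [0.5636, 0.052, 0.0838]
tcp_rot: [-1.876, -2.518, 0.002]
wrist_force: [-0.0, 0.6, 0.1]
width: -0.002
```

```bash
python3 go.py .565 .052 .065; python3 - <<'E'
from h import *
p=read_camera("scene"); save(p,"s1.png"); i=p["image"][150:300,300:500,::-1]
cv2.imwrite("pics/s1c.png",cv2.resize(i,(800,600),interpolation=cv2.INTER_CUBIC))
E
```

```text
t 4.5 pos [0.5636 0.052  0.0838] F [-0.01  0.61  0.13] w -0.002 q [ 0.05  0.18  1.96  0.    1.01 -0.24]
slide cm [-0.04  0.14  1.88] rot [-0.002 -0.001  0.002]
```

View pics/s1c.png

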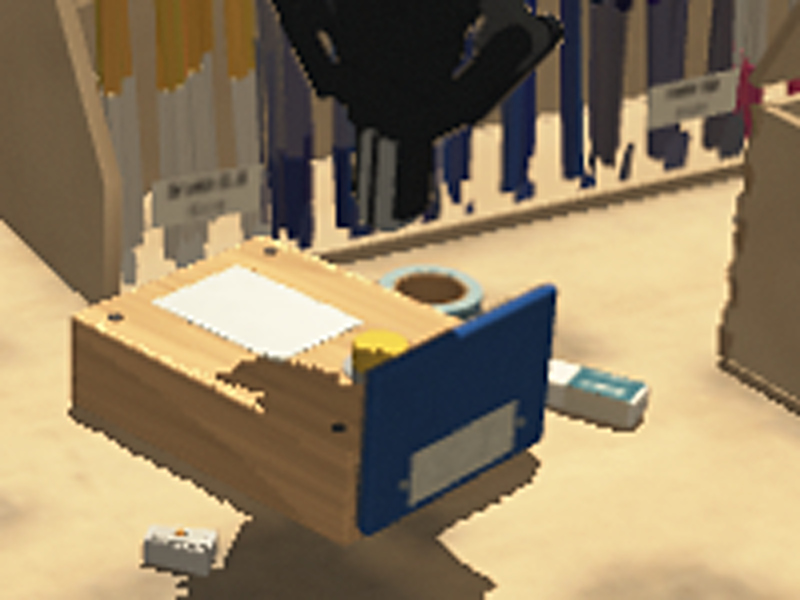

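```bash
python3 - <<'E'
from h import *
p=read_camera("scene")
for v in range(194,212,2):
    print(v,[(u,*at_depth(p,(u,v)).round(3)) for u in (391,394,397,400,404)])
T=np.linalg.inv(p["world_from_camera"]); f=240/np.tan(np.radians(p["fovy"])/2)
def proj(w):
    c=T@np.r_[w,1]; s=np.array([c[0],-c[1]])/-c[2]; return s*(1+p["k1"]*(s@s))*f+[p["cx"],p["cy"]]
for z in (.063,.071,.076,.084): print(z,proj([.5636,.052,z]))
E
```

```text
194 [(391, np.float64(0.561), np.float64(0.064), np.float64(0.124)), (394, np.float64(0.558), np.float64(0.061), np.float64(0.124)), (397, np.float64(0.554), np.float64(0.059), np.float64(0.125)), (400, np.float64(0.551), np.float64(0.055), np.float64(0.126)), (404, np.float64(0.549), np.float64(0.05), np.float64(0.126))]
196 [(391, np.float64(0.562), np.float64(0.064), np.float64(0.12)), (394, np.float64(0.558), np.float64(0.061), np.float64(0.121)), (397, np.float64(0.554), np.float64(0.059), np.float64(0.122)), (400, np.float64(0.551), np.float64(0.056), np.float64(0.123)), (404, np.float64(0.555), np.float64(0.046), np.float64(0.12))]
198 [(391, np.float64(0.562), np.float64(0.063), np.float64(0.117)), (394, np.float64(0.555), np.float64(0.063), np.float64(0.119)), (397, np.float64(0.556), np.float64(0.057), np.float64(0.118)), (400, np.float64(0.55), np.float64(0.056), np.float64(0.12)), (404, np.float64(0.554), np.float64(0.046), np.float64(0.117))]
200 [(391, np.float64(0.562), np.float64(0.063), np.float64(0.114)), (394, np.float64(0.558), np.float64(0.06), np.float64(0.115))
[... 1261 characters left out ...]
3), np.float64(-0.049), np.float64(0.009)), (397, np.float64(0.719), np.float64(-0.053), np.float64(0.01)), (400, np.float64(0.72), np.float64(-0.061), np.float64(0.008)), (404, np.float64(0.717), np.float64(-0.067), np.float64(0.008))]
210 [(391, np.float64(0.718), np.float64(-0.04), np.float64(0.009)), (394, np.float64(0.712), np.float64(-0.042), np.float64(0.011)), (397, np.float64(0.716), np.float64(-0.052), np.float64(0.007)), (400, np.float64(0.719), np.float64(-0.06), np.float64(0.004)), (404, np.float64(0.717), np.float64(-0.067), np.float64(0.004))]
0.063 [395.10698151 228.84154774]
0.071 [395.39865643 224.11518125]
0.076 [395.58157724 221.14098254]
0.084 [395.87523856 216.34971054]
```

Call:
play_rows(slide=[[0, 0.1, 0.4], [0, 0.1, 0.8], [0, 0.1, 1.2], [0, 0.1, 1.4], [0, 0.1, 1.4]], delta_rot=[[0, 0, 0], [0, 0, 0], [0, 0, 0], [0, 0, 0], [0, 0, 0]])

```text
time: 5.02
tool_pos: [0.5663, 0.0523, 0.0719]
tcp_rot: [1.876, 2.518, 0.002]
wrist_force: [0.8, -0.3, 0.4]
width: -0.002
```

```bash
python3 go.py .565 .052 .060; python3 - <<'E'
from h import *
p=read_camera("scene"); i=p["image"][150:300,300:500,::-1]
cv2.imwrite("pics/s2c.png",cv2.resize(i,(800,600),interpolation=cv2.INTER_CUBIC))
E
```

```text
t 5.0167 pos [0.5663 0.0523 0.0719] F [ 0.82 -0.26  0.4 ] w -0.002 q [ 0.05  0.19  1.97  0.    0.98 -0.24]
slide cm [ 0.01 -0.14  1.19] rot [0.002 0.    0.002]
```

View pics/s2c.png

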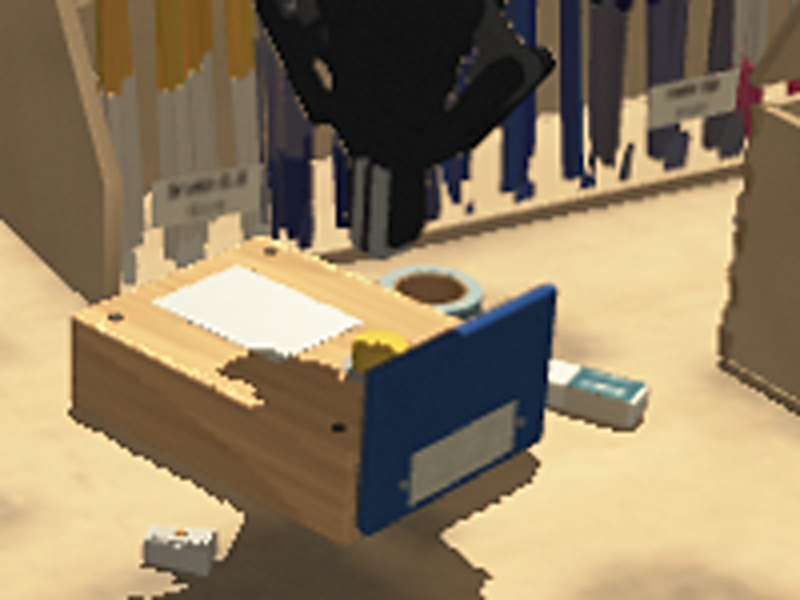

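Call:
play_rows(slide=[[0, -0.1, 0.3], [0, -0.1, 0.6], [0, -0.1, 0.9], [0, -0.1, 1.0], [0, -0.1, 1.0]], delta_rot=[[0, 0, 0], [0, 0, 0], [0, 0, 0], [0, 0, 0], [0, 0, 0]])

```text
time: 5.48
tool_pos: [0.5651, 0.052, 0.0616]
tcp_rot: [1.876, 2.519, 0.001]
wrist_force: [-0.3, 1.0, -0.2]
width: 0.002
```

```bash
python3 go.py .565 .052 .060; python3 - <<'E'
from h import *
p=read_camera("scene"); i=p["image"][150:300,300:500,::-1]
cv2.imwrite("pics/s3c.png",cv2.resize(i,(800,600),interpolation=cv2.INTER_CUBIC))
E
```

```text
t 5.4833 pos [0.5651 0.052  0.0616] F [-0.35  1.01 -0.2 ] w 0.002 q [ 0.05  0.2   1.98  0.    0.96 -0.24]
slide cm [ 0.   -0.01  0.16] rot [0.001 0.    0.002]
```

View pics/s3c.png

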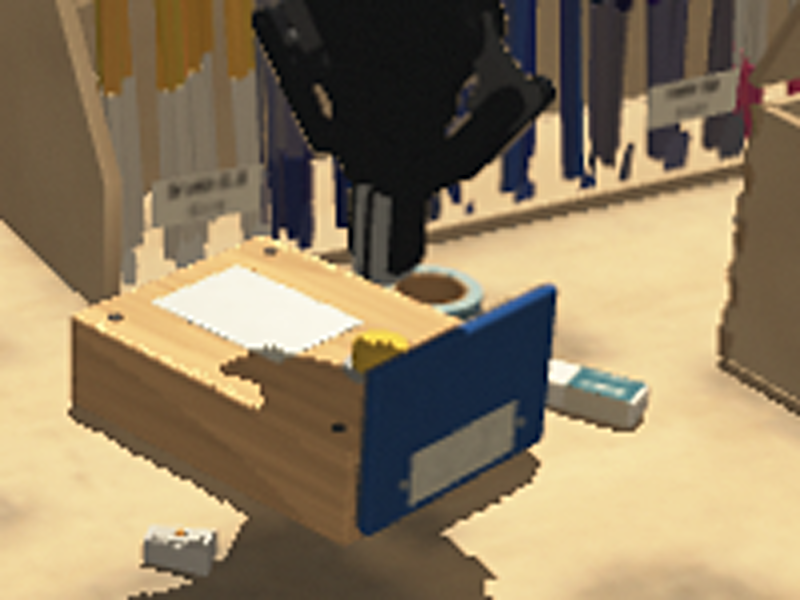

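Call:
play_rows(slide=[[0, 0, 0.3], [0, 0, 0.6], [0, 0, 0.8], [0, 0, 0.8]], delta_rot=[[0, 0, 0], [0, 0, 0], [0, 0, 0], [0, 0, 0]])

```text
time: 5.87
tool_pos: [0.5647, 0.052, 0.0531]
tcp_rot: [1.877, 2.519, 0.001]
wrist_force: [-0.1, -0.5, -0.1]
width: -0.003
```

```bash
python3 go.py .565 .052 .060; python3 - <<'E'
from h import *
p=read_camera("scene"); i=p["image"][150:300,300:500,::-1]
cv2.imwrite("pics/s4c.png",cv2.resize(i,(800,600),interpolation=cv2.INTER_CUBIC))
E
```

```text
t 5.8667 pos [0.5647 0.052  0.0531] F [-0.07 -0.5  -0.09] w -0.003 q [ 0.05  0.21  1.98  0.    0.95 -0.24]
slide cm [-0.01  0.02 -0.69] rot [ 0.    -0.     0.002]
```

View pics/s4c.png

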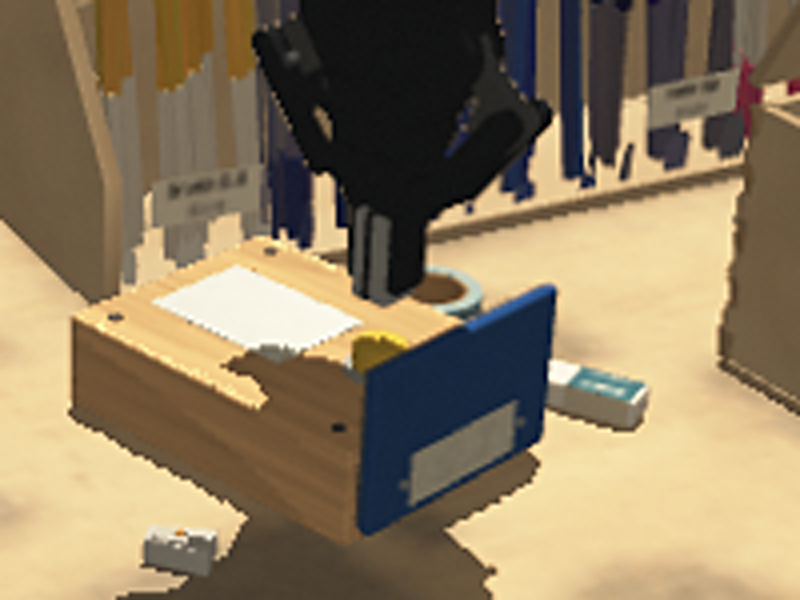

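Call:
play_rows(slide=[[0, 0, 0.4], [0, 0, 0.8], [0, 0, 1.2], [0, 0, 1.3], [0, 0, 1.3]], delta_rot=[[0, 0, 0], [0, 0, 0], [0, 0, 0], [0, 0, 0], [0, 0, 0]])

```text
time: 6.33
tool_pos: [0.5643, 0.052, 0.0396]
tcp_rot: [-1.876, -2.519, 0.0]
wrist_force: [0.2, 0.4, 0.6]
width: 0.001
```

```bash
python3 go.py .565 .052 .034; python3 - <<'E'
from h import *
p=read_camera("scene"); i=p["image"][150:300,300:500,::-1]
cv2.imwrite("pics/s5c.png",cv2.resize(i,(800,600),interpolation=cv2.INTER_CUBIC))
E
```

```text
t 6.3333 pos [0.5643 0.052  0.0396] F [0.19 0.44 0.55] w 0.001 q [ 0.05  0.23  1.99  0.    0.92 -0.24]
slide cm [-0.02  0.07  0.56] rot [-0.001 -0.     0.002]
```

View pics/s5c.png

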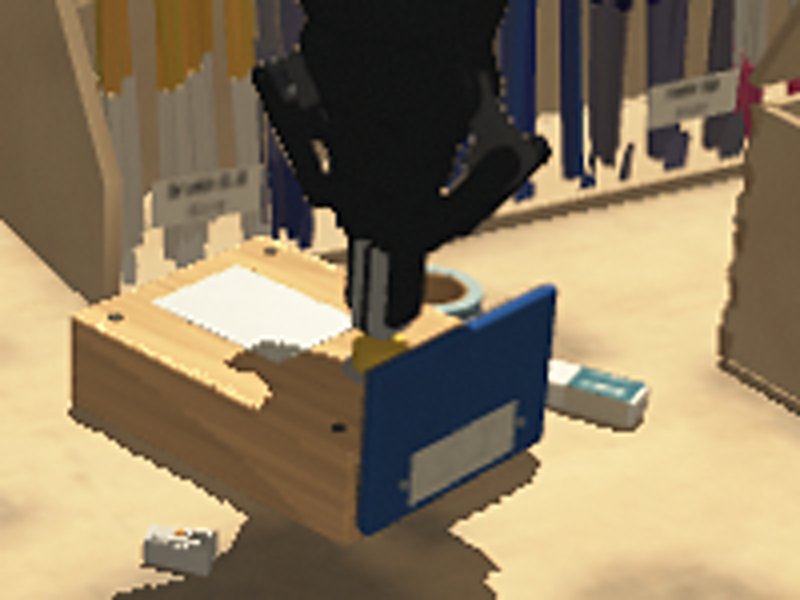

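Call:
play_rows(slide=[[0, 0, 0.3], [0, 0, 0.5], [0, 0, 0.5]], delta_rot=[[0, 0, 0], [0, 0, 0], [0, 0, 0]])

```text
time: 6.63
tool_pos: [0.5642, 0.052, 0.0345]
tcp_rot: [-1.876, -2.519, 0.001]
wrist_force: [-0.3, 0.9, -0.3]
width: 0.002
```

```bash
python3 go.py .565 .052 .034; python3 - <<'E'
from h import *
p=read_camera("scene"); i=p["image"][150:300,300:500,::-1]
cv2.imwrite("pics/s6c.png",cv2.resize(i,(800,600),interpolation=cv2.INTER_CUBIC))
E
```

```text
t 6.6333 pos [0.5642 0.052  0.0345] F [-0.3   0.87 -0.34] w 0.002 q [ 0.05  0.24  1.99  0.    0.91 -0.24]
slide cm [-0.02  0.08  0.05] rot [-0.001 -0.     0.002]
```

View pics/s6c.png

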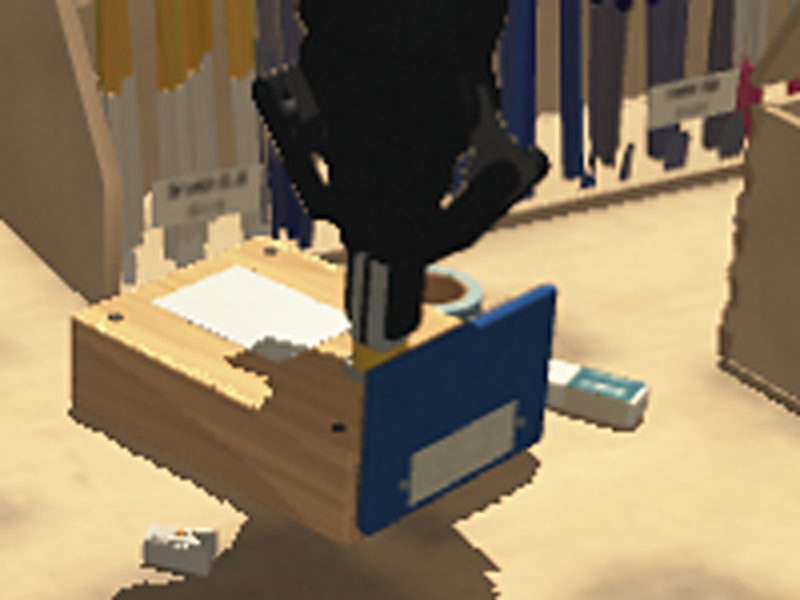

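Call:
play_rows(slide=[[0, 0, 0.2], [0, 0, 0.3], [0, 0, 0.3]], delta_rot=[[0, 0, 0], [0, 0, 0], [0, 0, 0]])

```text
time: 6.93
tool_pos: [0.5647, 0.052, 0.0318]
tcp_rot: [-1.877, -2.519, -0.0]
wrist_force: [0.5, 0.0, 0.8]
width: 0.004
```

```bash
python3 go.py .565 .052 .034
```

```text
t 6.9333 pos [0.5647 0.052  0.0318] F [0.52 0.   0.79] w 0.004 q [ 0.05  0.24  2.    0.    0.91 -0.24]
slide cm [-0.01  0.03 -0.22] rot [ 0.    -0.     0.002]
```

Call:
play_rows(slide=[[0, 0, 0.2], [0, 0, 0.3], [0, 0, 0.3]], delta_rot=[[0, 0, 0], [0, 0, 0], [0, 0, 0]])

```text
time: 7.18
tool_pos: [0.5647, 0.052, 0.0288]
tcp_rot: [-1.877, -2.519, -0.0]
wrist_force: [0.0, 1.1, 2.9]
width: -0.001
```

```bash
python3 go.py .565 .052 .034;python3 - <<'E'
from h import *
p=read_camera("scene"); i=p["image"][150:300,300:500,::-1]
cv2.imwrite("pics/s7c.png",cv2.resize(i,(800,600),interpolation=cv2.INTER_CUBIC))
E
```

```text
t 7.1833 pos [0.5647 0.052  0.0288] F [0.01 1.1  2.95] w -0.001 q [ 0.05  0.24  2.    0.    0.9  -0.24]
slide cm [-0.01  0.02 -0.52] rot [ 0.    -0.     0.002]
```

View pics/s7c.png

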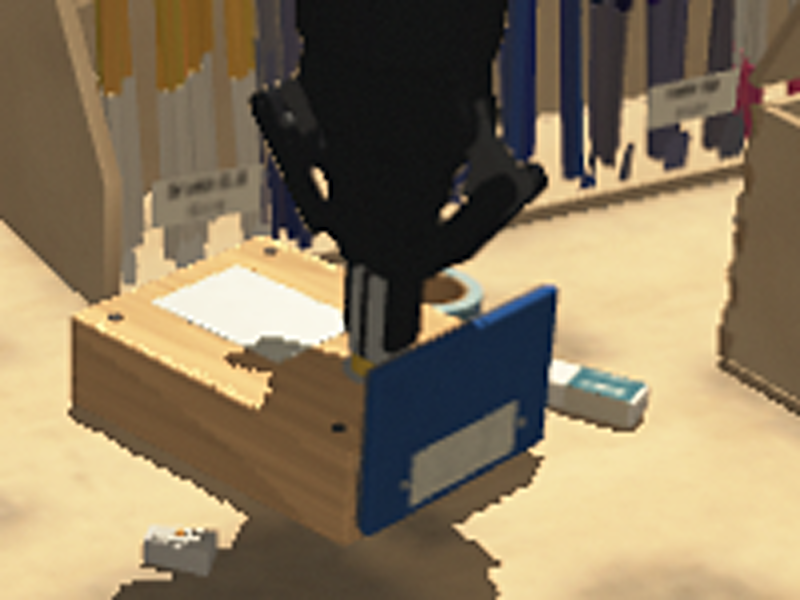

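Call:
play_rows(slide=[[0, 0, 0.3], [0, 0, 0.48], [0, 0, 0.48], [0, 0, 0.48], [0, 0, 0.48]], delta_rot=[[0, 0, 0], [0, 0, 0], [0, 0, 0], [0, 0, 0], [0, 0, 0]])

```text
time: 7.65
tool_pos: [0.5649, 0.052, 0.0242]
tcp_rot: [1.877, 2.519, 0.001]
wrist_force: [-0.6, -0.2, 4.4]
width: -0.001
```

```bash
python3 go.py .565 .052 .034;python3 - <<'E'
from h import *
p=read_camera("scene"); i=p["image"][150:300,300:500,::-1]
cv2.imwrite("pics/s8c.png",cv2.resize(i,(800,600),interpolation=cv2.INTER_CUBIC))
E
```

```text
t 7.65 pos [0.5649 0.052  0.0242] F [-0.6  -0.22  4.43] w -0.001 q [ 0.05  0.25  2.    0.    0.89 -0.24]
slide cm [-0.    0.01 -0.98] rot [ 0.    -0.     0.002]
```

View pics/s8c.png

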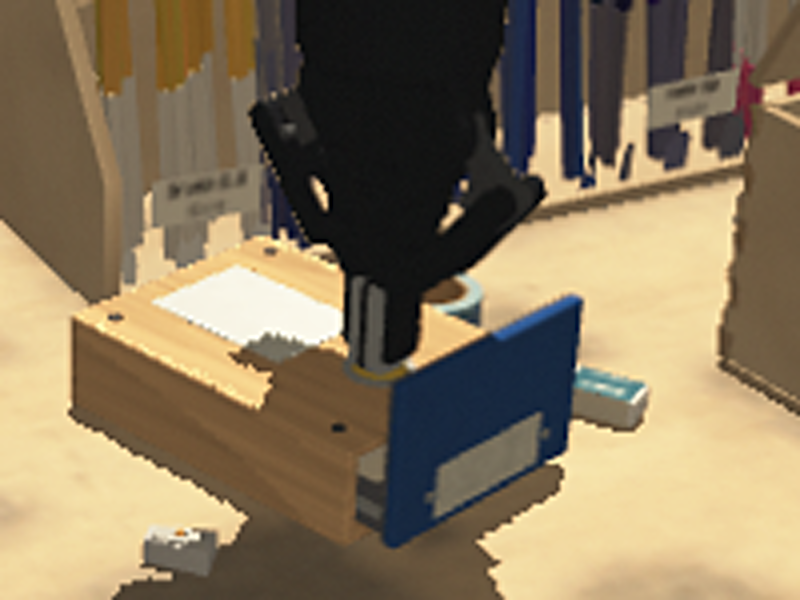

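Call:
play_rows(slide=[[0, 0, -2.5], [0, 0, -5], [0, -1, -5.5], [0, -4.5, -5.5], [0, -8, -5.5], [0, -11.2, -5.5], [0, -11.8, -5.5], [0, -11.8, -4.5], [0, -11.8, -2], [0, -11.8, 0], [0, -11.8, 0]], delta_rot=[[0, 0, 0], [0, 0, 0], [0, 0, 0], [0, 0, 0], [0, 0, 0], [0, 0, 0], [0, 0, 0], [0, 0, 0], [0, 0, 0], [0, 0, 0], [0, 0, 0]])

```text
time: 8.62
tool_pos: [0.4487, 0.0184, 0.0199]
tcp_rot: [-1.873, -2.515, 0.006]
wrist_force: [-1.5, -1.1, -1.4]
width: 0.002
```

```bash
python3 go.py .565 .052 .034;python3 - <<'E'
from h import *
p=read_camera("scene"); i=p["image"][150:300,300:500,::-1]
cv2.imwrite("pics/s9c.png",cv2.resize(i,(800,600),interpolation=cv2.INTER_CUBIC))
E
```

```text
t 8.6167 pos [0.4487 0.0184 0.0199] F [-1.46 -1.07 -1.41] w 0.002 q [-0.01  0.05  2.24  0.    0.85 -0.31]
slide cm [-0.11 12.1  -1.48] rot [-0.006 -0.002  0.002]
```

View pics/s9c.png

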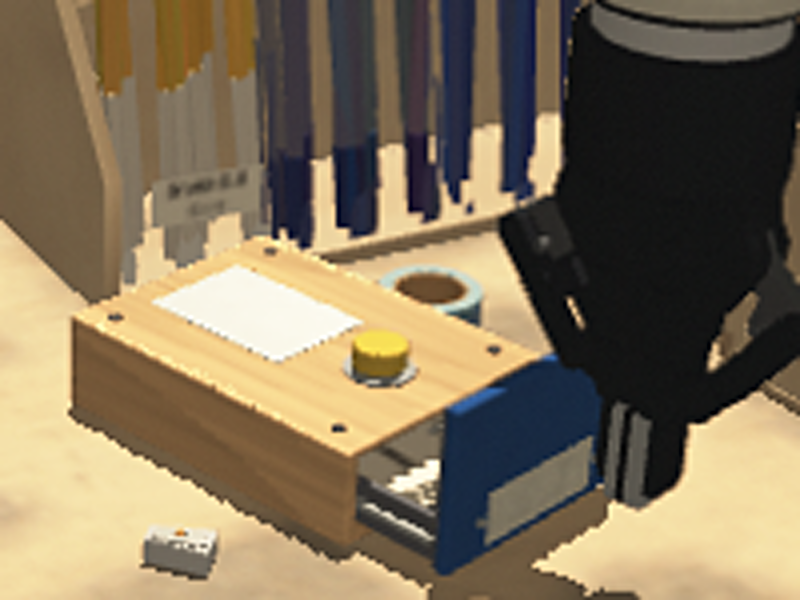

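Call:
play_rows(slide=[[0, 0, -0.6], [0, 0, -1.2], [0, 0, -1.2], [0, 0, -1.2], [0, 0, -1.2], [0, 0, -1.2]], delta_rot=[[0, 0, 0], [0, 0, 0], [0, 0, 0], [0, 0, 0], [0, 0, 0], [0, 0, 0]])

```text
time: 9.17
tool_pos: [0.4503, 0.0184, 0.0342]
tcp_rot: [-1.875, -2.517, 0.003]
wrist_force: [-0.1, -0.1, -0.6]
width: 0.001
```

```bash
python3 go.py .565 .052 .034;python3 - <<'E'
from h import *
p=read_camera("scene"); i=p["image"][180:330,350:550,::-1]
cv2.imwrite("pics/s10c.png",cv2.resize(i,(800,600),interpolation=cv2.INTER_CUBIC))
E
```

```text
t 9.1667 pos [0.4503 0.0184 0.0342] F [-0.13 -0.1  -0.55] w 0.001 q [-0.01  0.03  2.23  0.    0.88 -0.31]
slide cm [-0.07 11.95 -0.03] rot [-0.003 -0.001  0.002]
```

View pics/s10c.png

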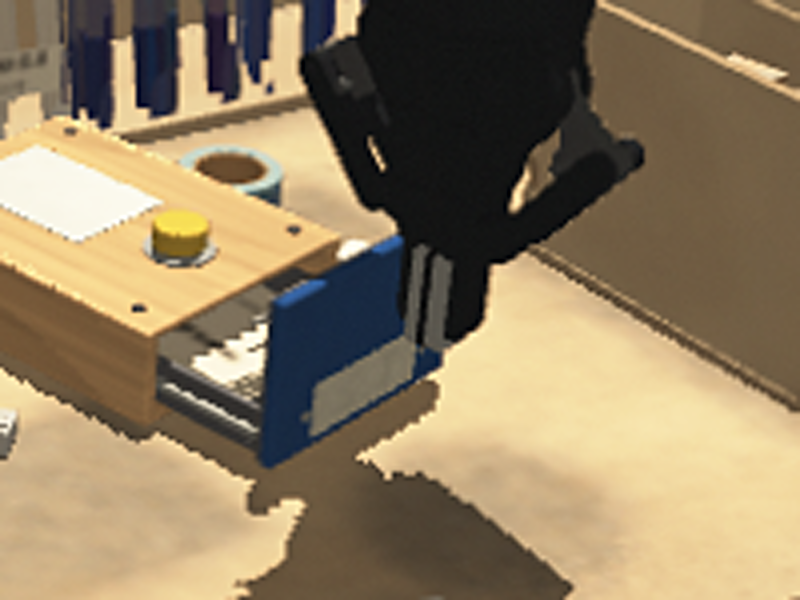

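Call:
play_rows(slide=[[0, 0, 0], [0, 0, 0], [0, 0, 0], [0, 0, 0], [0, 0, 0], [0, 0, 0], [0, 0, 0], [0, 0, 0], [0, 0, 0], [0, 0, 0], [0, 0, 0], [0, 0, 0]], delta_rot=[[0, 0, 0], [0, 0, 0], [0, 0, 0], [0, 0, 0], [0, 0, 0], [0, 0, 0], [0, 0, 0], [0, 0, 0], [0, 0, 0], [0, 0, 0], [0, 0, 0], [0, 0, 0]])

```text
time: 10.22
tool_pos: [0.4499, 0.0184, 0.0339]
tcp_rot: [-1.874, -2.516, 0.004]
wrist_force: [-1.3, -0.1, 0.8]
width: 0.002
```

Call:
play_rows(slide=[[0, 0, 0], [0, 0, 0], [0, 0, 0], [0, 0, 0], [0, 0, 0], [0, 0, 0], [0, 0, 0], [0, 0, 0], [0, 0, 0], [0, 0, 0], [0, 0, 0], [0, 0, 0]], delta_rot=[[0, 0, 0], [0, 0, 0], [0, 0, 0], [0, 0, 0], [0, 0, 0], [0, 0, 0], [0, 0, 0], [0, 0, 0], [0, 0, 0], [0, 0, 0], [0, 0, 0], [0, 0, 0]])

```text
time: 11.22
tool_pos: [0.4499, 0.0184, 0.0339]
tcp_rot: [-1.874, -2.516, 0.004]
wrist_force: [-0.6, -0.7, 0.8]
width: 0.002
```

```bash
cat > chk.py <<'E'
from h import *
import sys
p=read_camera("scene"); i=p["image"][180:330,350:550,::-1]
cv2.imwrite("pics/%s.png"%sys.argv[1],cv2.resize(i,(800,600),interpolation=cv2.INTER_CUBIC))
im=cv2.cvtColor(p["image"],cv2.COLOR_RGB2HSV); m=cv2.inRange(im,(105,120,40),(125,255,255))
P=np.array([at_depth(p,(u,v)) for v,u in zip(*np.nonzero(m)) if p["depth"][v,u]>0])
B=np.array([.6044,.0625]); a=.288
d=P[:,:2]-B; bx=d@[np.cos(a),np.sin(a)]; by=d@[-np.sin(a),np.cos(a)]
k=(abs(by)<.05)&(bx<-.08)&(bx>-.2)&(P[:,2]>.01)&(P[:,2]<.07)
print("panel face box x",np.median(bx[k]),"n",k.sum(),"travel mm",(-.083-np.median(bx[k]))*1000)
for _ in range(4):
    s=read_state(); print(s["time"],s["tool_pos"].round(4),s["wrist_force"].round(2)); read_camera("top")
E
python3 chk.py s11
```

```text
panel face box x -0.14770531139826196 n 639 travel mm 64.70531139826195
11.2667 [0.4499 0.0183 0.0339] [-0.24 -0.89 -0.23]
11.3167 [0.4499 0.0184 0.0339] [-0.33 -0.2   0.53]
11.3667 [0.4499 0.0183 0.0339] [-0.69  0.1  -0.17]
11.4167 [0.4499 0.0184 0.0339] [-1.18 -1.32 -0.64]
```

View pics/s11.png

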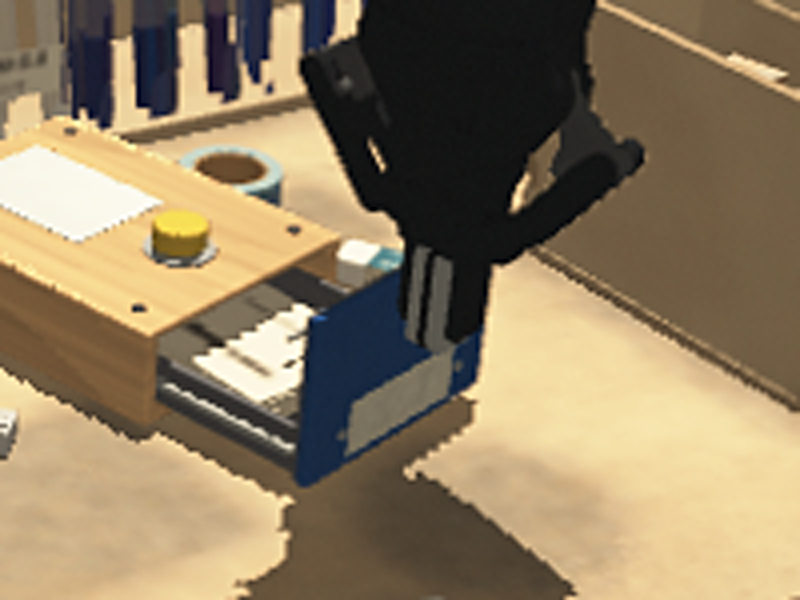

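Call:
play_rows(slide=[[0, 0, 0], [0, 0, 0], [0, 0, 0], [0, 0, 0], [0, 0, 0], [0, 0, 0], [0, 0, 0], [0, 0, 0], [0, 0, 0], [0, 0, 0], [0, 0, 0], [0, 0, 0]], delta_rot=[[0, 0, 0], [0, 0, 0], [0, 0, 0], [0, 0, 0], [0, 0, 0], [0, 0, 0], [0, 0, 0], [0, 0, 0], [0, 0, 0], [0, 0, 0], [0, 0, 0], [0, 0, 0]])

```text
time: 12.47
tool_pos: [0.4499, 0.0184, 0.0339]
tcp_rot: [-1.874, -2.516, 0.004]
wrist_force: [-1.9, -1.0, 0.1]
width: 0.002
```

```bash
python3 chk.py s12
```

```text
panel face box x -0.14766767271769532 n 642 travel mm 64.66767271769531
12.5167 [0.4499 0.0184 0.0339] [-0.56  0.03  0.14]
12.5667 [0.4499 0.0184 0.0338] [-0.45  0.18  0.1 ]
12.6167 [0.4499 0.0183 0.0339] [-1.06 -1.29 -0.64]
12.6667 [0.4499 0.0184 0.0339] [-0.67 -0.13  0.12]
```

View pics/s12.png

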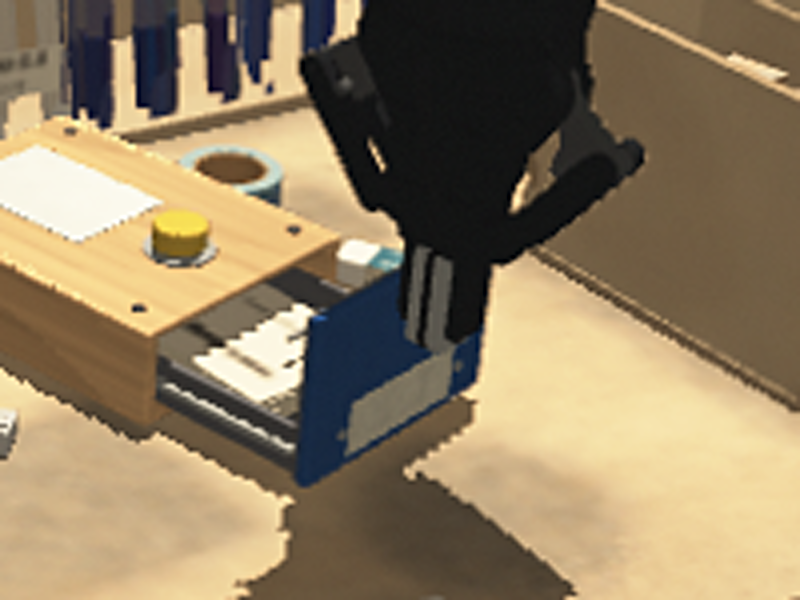

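```bash
python3 -c "
from workcell import *
print(finish_job())"
```

```text
the job is handed in; nothing more can be done
None
```

I pressed the yellow button with the shut fingertips and held it until the tray was about 1 cm out. I then lifted over the panel and lowered a fingertip in front of it. The tray ran into the fingertip and stopped there, and I handed the job in at about 12.7 s.

**Last checks**
- **Tray position:** the panel measured 64.7 mm out, give or take about 3 mm, in two pictures 1.25 s apart, so it is at rest inside the 3 to 8 cm range.
- **Contact:** the panel face sat within 2 mm of where the fingertip's side should be. The wrist force averaged under 1 N along the tray's push, but with noise of nearly the same size, so it only weakly confirms contact.
- **Button:** it is back up in the last pictures.
- **Pinch and cards:** the gripper is shut, so it cannot pinch the panel, and the fingers went over the panel without reaching into the tray.
- **Loose items:** the tape roll looks undisturbed in the last pictures. The eraser and sharpener are only partly in view there, and I did not measure any of the three again.

**One disagreement:** the camera showed the shut fingertips about 2 cm above the reported TCP, not 8 mm ahead of it. Contact with the button at a TCP height of about 32 mm agreed with the camera, so I set heights from the pictures and the force readings.

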